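Make up a gift coffret from the pile

ROBOT

A 6-joint arm with a two-finger parallel gripper is mounted at the origin on a cart in front of the work surface, level with it; the furniture and walls round the work are solid. World frame = base frame: x ahead of the robot, y to its left, z up, the work surface at z = 0. Lengths are in m, angles in degrees, forces in N, time in s.
With the tool pointing down it reaches from about 0.3 to 0.825 m from the base axis. Payload 5.4 kg.
Tool frame: the origin (TCP) lies midway between the tips of the shut fingers; the grasp point (between the pads) lies 19 mm behind it; z points along the fingers, y is the line along which they close (so a half turn about z gives the same grasp; the last joint's range is limited). The gripper opens to 92 mm and grips with 3 to 60 N. Pads are 20 mm wide; open, the fingers measure 128 mm over their backs; the gripper's body (75 mm by 189 mm) begins 69 mm behind the grasp point.
Start: joints at [-88.241, 9.076, 91.501, -0, 79.423, -12.038], TCP at [0.137, -0.558, 0.215] pointing down, gripper open.
Joint ranges: [-166.64, 166.64], [-54.1, 131.32], [10.49, 154.53], [-73.88, 253.88], [9.74, 151.15], [-171.62, 171.62]. Speed limits (degrees/s): [147.25, 147.25, 180, 180, 180, 180].

INTERFACE

Orientations are given as a 3x3 rotation matrix whose columns are the frame's x, y, z axes.
In Python, from rig import r gives the robot as it stands.
- The arm moves only by the tool creep_tool, called after ">>>" by a JSON object that holds its "name" and its "arguments", one argument or row to a line. Schema: {"type":"object","properties":{"moves":{"type":"array","items":{"type":"object","properties":{"sx":{"type":"number"},"sy":{"type":"number"},"sz":{"type":"number"},"drx":{"type":"number"},"dry":{"type":"number"},"drz":{"type":"number"},"finger_gap":{"type":"number"}},"additionalProperties":false,"required":["finger_gap"]},"minItems":1,"maxItems":20},"only":{"type":"string"},"quiet":{"type":"boolean"},"lines":{"type":"string"}},"required":["moves"],"additionalProperties":false}. moves is a list of rows, 1 to 20 of them, each an object with the fields sx, sy, sz (the shift in shares of the most that a row can go, 1 being 50 mm), drx, dry, drz (a rotation vector in shares of 60 degrees (1.0 is 60 degrees)), finger_gap (the finger opening in m); a field left out counts as zero (the opening has to be given); each row shifts and turns the commanded pose from where the row before left it, along the tool's axes as they then stand; what a row does not reach is not made up. A row lasts 1/10 s, in which the tool goes at most 0.05 m and 8.59 degrees, less where a joint would pass 70% of its speed; a pose out of reach is approached as far as the arm can. The fingers move at their own pace and stop on an object; the grip force is fixed at half the most. Time passes only in rows, so rows that do not move let the fingers close. The tool returns the time, the measured TCP pose, the force, the opening and the grip force at its end. only (a regular expression) keeps the lines of the reply that match it, lines (a string "A,B") keeps lines A to B, and quiet returns only ok. Input that does not fit is refused with a message, and nothing moves.
- r.get_obs(): the state, without advancing time (a new reading comes with each control period).
- r.read_camera(name): name is "scene" or "side" or "wrist"; returns the picture (384x512x3 uint8, red, green, blue); there is no depth.
- r.camera_params(name): a dict with "mtx" (3x3 intrinsics, pixels), "view" (4x4, takes a point from world to camera coordinates). Camera axes: x right, y down, z forward; pixel columns grow to the right and rows downward; lengths in m; the calibration is good to about 2 mm. The wrist camera is an equidistant fisheye: a pixel r from the principal point sees the ray r / f radians off the axis. A picture is of the moment at which its call begins: read the wrist's pose just before it. camera_params takes no time and is no camera call; for the wrist camera it gives the pose at the moment of the call.
- r.job_done(): hands the job in; it is judged then, once.
The state is a dict: "time": time; "q": joint angles; "joint_vel": joint speeds; "joint_efforts": joint torques, N m; "tool_pos": TCP position; "tool_rot": TCP orientation; "ft_force": force on the tool from outside, world axes, zero at the start; "torque": the same for the moment, N m; "finger_gap": finger opening in m; "gripper_force": force on a finger pad.
Only numpy, scipy, OpenCV 4.12 (cv2) and the standard library are available. Lean on these libraries where they do the work, as an engineer would, in place of code of your own. Each camera call takes 0.05 s, during which the arm holds its last target. There are 200 camera calls.

TASK

The four pieces of a gift set stand piled up on the counter beside an empty wooden presentation tray. Take the pile apart and set every piece into the tray, each resting on the bottom of the pocket cut to its shape and size: the nougat bar in the long narrow pocket, the slim tin in the small round one, the wide tin in the large round one and the flat box of chocolates in the oblong one. Keep all four the right way up throughout.

Things in the scene. Friction and masses are not known exactly. Their poses are not given: they have to be found in the camera images.
- nougat_bar: wrapped nougat bar, top of the pile, lying flat across the slim tin. Wrapper 28 x 100 x 20 mm; firm body 26 (own x) x 88 (own y) x 19 mm. Origin: centre of the underside, z up. Grasp across the 26 mm.
- slim_tin: round sweet tin with lid, 57 mm diameter, 60 mm tall, second from the top, standing on the wide tin. Origin: centre of the underside, z up.
- wide_tin: round low sweet tin with lid, 67 mm diameter, 45 mm tall, third from the top, standing on the chocolate box. Origin: centre of the underside, z up.
- choc_box: flat dark brown cardboard box of chocolates with a pale paper band round its middle, 60 (own x) x 96 (own y) x 28 mm, bottom of the pile, on the counter. Origin: centre of the underside, z up. Grasp across the 60 mm.
- coffret: dark wooden presentation tray (its plain lid lies at the back), fixed, 132 (own x) x 391 (own y) x 20 mm tall (rim 20 mm above the counter). It holds four pale wooden inserts, each 116 (x) by 94 (y) mm, in a row along its y, 94 mm apart, in an order that changes; one pocket in the middle of each. Origin: centre of the underside, on the counter.
- insert_long: insert with the long narrow pocket for the nougat bar: 104 along own x, 36 along own y; a finger notch 44 mm long, as deep as the pocket, at the middle of each long side reaches 42 mm from the centre. Fixed. Origin: centre of the underside, 4 mm above the counter; pocket floor 7 mm and rim 15 mm above the origin. The bar's y goes along the insert's x.
- insert_small_round: insert with the small round pocket, 65 mm diameter, for the slim tin. Fixed in the tray. Origin and heights as for the long insert (pocket floor 7 mm, rim 15 mm above the origin, pocket in the middle).
- insert_large_round: insert with the large round pocket, 75 mm diameter, for the wide tin. Fixed in the tray. Origin and heights as for the long insert (pocket floor 7 mm, rim 15 mm above the origin, pocket in the middle).
- insert_oblong: insert with the wide oblong pocket, 104 along own x, 68 along own y, for the chocolate box. Fixed in the tray. Origin and heights as for the long insert (pocket floor 7 mm, rim 15 mm above the origin, pocket in the middle). The box's y goes along the insert's x.

How it is judged (in metres and radians):
At the end, for the whole second after the job is handed in: Each piece rests flat (within 0.08 rad) and still on the floor of its own pocket (underside within 3.5 mm of the floor), its centre within 8 mm of the pocket's (the bar: 13 mm), the bar and the box lengthwise in their pockets (horizontal distance between nougat_bar and insert_long below 0.013 m and z of nougat_bar in the frame of insert_long between 0.004 and 0.0105 m and angle between the y axis of nougat_bar and the x axis of insert_long, either way round below 0.25 rad and angle between each of nougat_bar, slim_tin, wide_tin, choc_box's own z axis and vertical below 0.08 rad and horizontal distance between slim_tin and insert_small_round below 0.008 m and z of slim_tin in the frame of insert_small_round below 0.0105 m and horizontal distance between wide_tin and insert_large_round below 0.008 m and z of wide_tin in the frame of insert_large_round below 0.0105 m and horizontal distance between choc_box and insert_oblong below 0.008 m and z of choc_box in the frame of insert_oblong below 0.0105 m and angle between the y axis of choc_box and the x axis of insert_oblong, either way round below 0.25 rad and linear speed of each of nougat_bar, slim_tin, wide_tin, choc_box below 0.02 m/s); the robot touches nothing.
It fails at once if a piece is tipped over (angle between any of slim_tin, wide_tin, choc_box, nougat_bar's own z axis and vertical above 0.7 rad).
It also fails if it takes over 128 s, if anything falls off the work surface, if the arm or the gripper's body presses on something with over 40 N, if the wrist force passes 120 N, or if a joint passes its speed limit or range.

## Working session

There is one attempt and no reset: what is moved stays moved. The work goes in short steps, Python scripts to look and compute and a tool call to move; the robot and the scene stay as the last step left them, time stands still between calls to the robot, and variables do not carry over. Pictures are saved under pics/ and viewed, at most 14 in all, crops included, and the job is handed in when it is done.

```bash
ls; mkdir -p pics; python3 - <<'E'
from rig import r
import cv2,numpy as np
o=r.get_obs();print(o)
for n in ("scene","side","wrist"):
    p=r.camera_params(n);print(n,p["mtx"].tolist(),np.round(p["view"],4).tolist())
    cv2.imwrite(f"pics/{n}0.png",r.read_camera(n)[:,:,::-1])
E
```

```text
pics
rig.py
{'time': 0.0, 'q': array([-8.82431869e+01,  9.11381778e+00,  9.15715084e+01, -1.87346328e-03,
        7.94228814e+01, -1.20371721e+01]), 'joint_vel': array([-0.01523486,  0.03121228, -0.00651293, -0.00150932, -0.07649399,
        0.08295659]), 'joint_efforts': array([-1.31034009e-03, -3.85569835e+01, -3.22105587e+01,  7.00316252e-02,
        3.79496079e-02, -1.77340062e-04]), 'tool_pos': array([ 0.13705419, -0.5577817 ,  0.21361329]), 'tool_rot': array([[ 9.71157893e-01,  2.38437284e-01, -9.00262175e-05],
       [ 2.38437025e-01, -9.71156128e-01,  1.88670403e-03],
       [ 3.62431072e-04, -1.85375310e-03, -9.99998216e-01]]), 'ft_force': array([ 0.5618518 ,  0.22135535, -0.173574  ]), 'torque': array([-0.01385047,  0.01624725,  0.04137692]), 'gripper_force': 0.0, 'finger_gap': 0.09187643474649022}
scene [[359.7584458758778, 0.0, 255.36743913752278], [0.0, 359.7584458758778, 195.1021008045804], [0.0, 0.0, 1.0]] [[-0.8287, -0.5594, -0.0187, 0.4527], [-0.2698, 0.4285, -0.8623, 0.2485], [0.4904, -0.7096, -0.506, 0.7599], [0.0, 0.0, 0.0, 1.0]]
side [[347.0126302713545, 0.0, 254.97313052850575], [0.0, 347.0126302713545, 195.42663999796835], [0.0, 0.0, 1.0]] [[0.9967, 0.0807, -0.0071, -0.5366], [0.0365, -0.5254, -0.8501, 0.0665], [-0.0723, 0.847, -0.5266, 0.9749], [0.0, 0.0, 0.0, 1.0]]
wrist [[297.3186396354542, 0.0, 252.47015140458498], [0.0, 297.3186396354542, 192.46174712309065], [0.0, 0.0, 1.0]] [[0.2391, -0.971, -0.003, -0.5739], [-0.9335, -0.2307, 0.2744, -0.0314], [-0.2671, -0.0628, -0.9616, 0.3915], [0.0, 0.0, 0.0, 1.0]]
```

View pics/scene0.png

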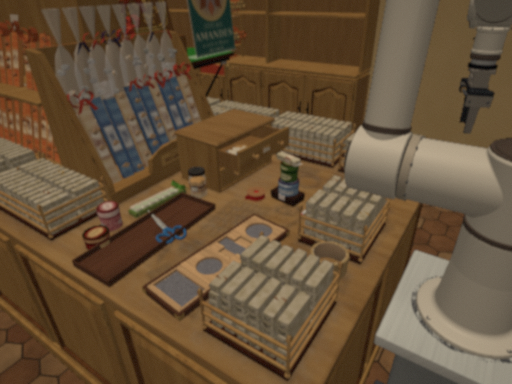

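View pics/side0.png

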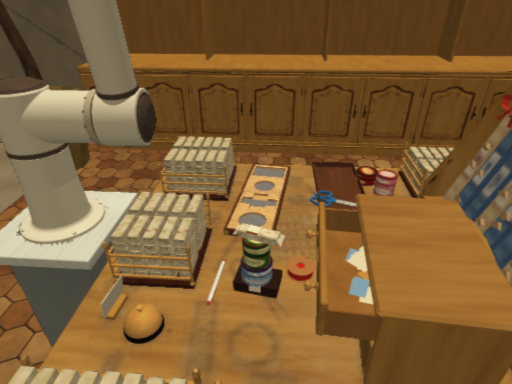

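The scene view shows the pile near (290,180) and the tray running from (155,290) to (280,225). In the side view the pile is at (258,262) and the tray at (260,195). I'll crop both for detail.

```bash
cat > h.py <<'E'
import numpy as np, cv2
from rig import r
def ray(cam,uv,p=None):
    p=p or r.camera_params(cam); K=p["mtx"];V=np.array(p["view"])
    x=(uv[0]-K[0,2])/K[0,0];y=(uv[1]-K[1,2])/K[1,1]
    if cam=="wrist":
        t=np.hypot(x,y);s=np.sin(t)/t if t>1e-9 else 1;d=np.array([x*s,y*s,np.cos(t)])
    else: d=np.array([x,y,1.])
    d=V[:3,:3].T@d; return -V[:3,:3].T@V[:3,3], d/np.linalg.norm(d)
def onz(cam,uv,z,p=None):
    c,d=ray(cam,uv,p); return c+d*(z-c[2])/d[2]
def tri(*rays):
    A=np.zeros((3,3));b=np.zeros(3)
    for c,d in rays: M=np.eye(3)-np.outer(d,d);A+=M;b+=M@c
    X=np.linalg.solve(A,b); return X,[np.linalg.norm((np.eye(3)-np.outer(d,d))@(X-c)) for c,d in rays]
E
python3 - <<'E'
from h import *
s=cv2.imread("pics/scene0.png");d=cv2.imread("pics/side0.png")
a=cv2.resize(s[140:320,140:340],None,fx=3,fy=3,interpolation=cv2.INTER_CUBIC)
b=cv2.resize(d[155:305,190:330],None,fx=4,fy=4,interpolation=cv2.INTER_CUBIC)
cv2.imwrite("pics/a.png",a);cv2.imwrite("pics/b.png",b)
print(tri(ray("scene",(290,158)),ray("side",(258,233))))
for uv in [(155,288),(180,312),(287,228),(262,216)]: print(onz("scene",uv,.02))
for uv in [(228,232),(268,235),(288,167),(257,166)]: print(onz("side",uv,.02))
E
```

```text
(array([ 0.55927068, -0.20955809,  0.14333233]), [np.float64(0.0032957220915312193), np.float64(0.003295722091531092)])
[0.59880249 0.32645062 0.02      ]
[0.50226569 0.34576019 0.02      ]
[ 0.46297794 -0.03457587  0.02      ]
[ 0.55450631 -0.04756017  0.02      ]
[ 0.47342692 -0.05088965  0.02      ]
[ 0.57597267 -0.05584322  0.02      ]
[0.6262162  0.32370315 0.02      ]
[0.51928039 0.32412797 0.02      ]
```

View pics/a.png

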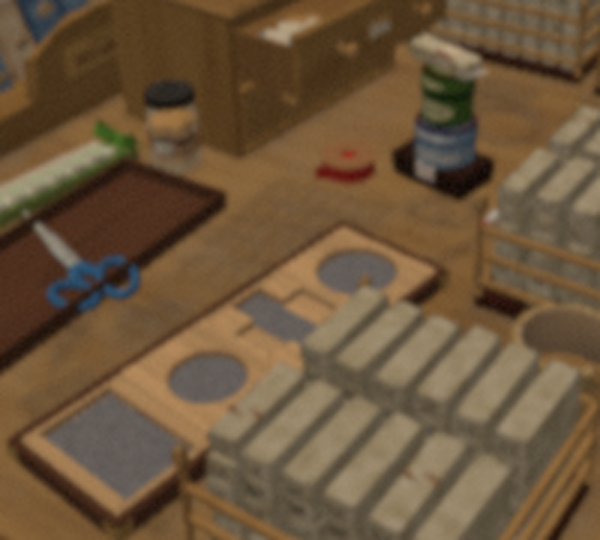

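View pics/b.png

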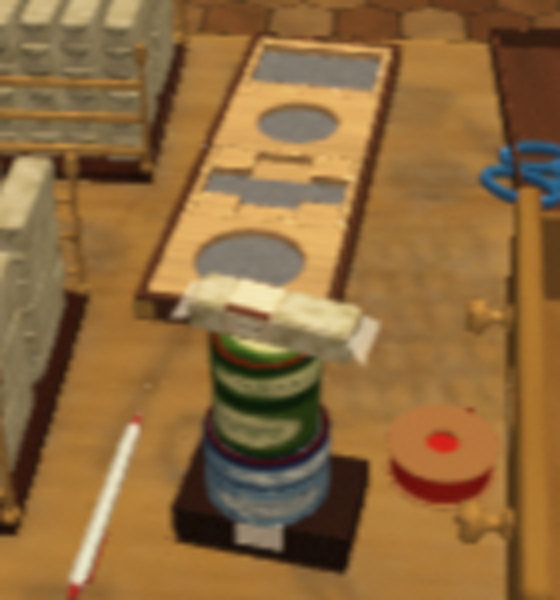

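The side crop shows the pile clearly: the bar on top, then the green tin, the blue tin and the dark box with its pale band. The tray order, starting beside the pile (low y), is large round, long, small round, oblong. Next I'll raise the wrist and move it over for a view from above.

The manual's scale: shifts go in shares of 50 mm and turns go in shares of 60 degrees. Converting my numbers, -0.045 m is -0.9, 0.03 m is 0.6.

>>> {"name": "creep_tool", "arguments": {
  "moves": [
    {"sz":-0.9,"finger_gap":0.09},
    {"sz":-0.9,"finger_gap":0.09},
    {"sz":-0.9,"finger_gap":0.09},
    {"sx":0.6,"sy":-0.52,"finger_gap":0.09},
    {"sx":0.6,"sy":-0.52,"finger_gap":0.09},
    {"sx":0.6,"sy":-0.52,"finger_gap":0.09},
    {"sx":0.6,"sy":-0.52,"finger_gap":0.09},
    {"sx":0.6,"sy":-0.52,"finger_gap":0.09},
    {"sx":0.6,"sy":-0.52,"finger_gap":0.09},
    {"sx":0.6,"sy":-0.52,"finger_gap":0.09},
    {"sx":0.6,"sy":-0.52,"finger_gap":0.09},
    {"sx":0.6,"sy":-0.52,"finger_gap":0.09},
    {"sx":0.6,"sy":-0.52,"finger_gap":0.09},
    {"sx":0.6,"sy":-0.52,"finger_gap":0.09},
    {"sx":0.6,"sy":-0.52,"finger_gap":0.09},
    {"finger_gap":0.09}
  ]
}}

```text
time: 1.75
tool_pos: [0.4138, -0.1661, 0.3494]
tool_rot: [[0.97, 0.244, 0.0], [0.244, -0.97, 0.001], [0.001, -0.001, -1.0]]
ft_force: [-0.3, -0.2, 0.1]
finger_gap: 0.0896
gripper_force: 0.0
```

```bash
python3 - <<'E'
from h import *
cv2.imwrite("pics/w1.png",r.read_camera("wrist")[:,:,::-1]);p=r.camera_params("wrist");np.savez("w1",**p)
cv2.imwrite("pics/w1b.png",cv2.resize(cv2.imread("pics/w1.png"),(800,600)))
E
```

```text
(no output)
```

View pics/w1b.png

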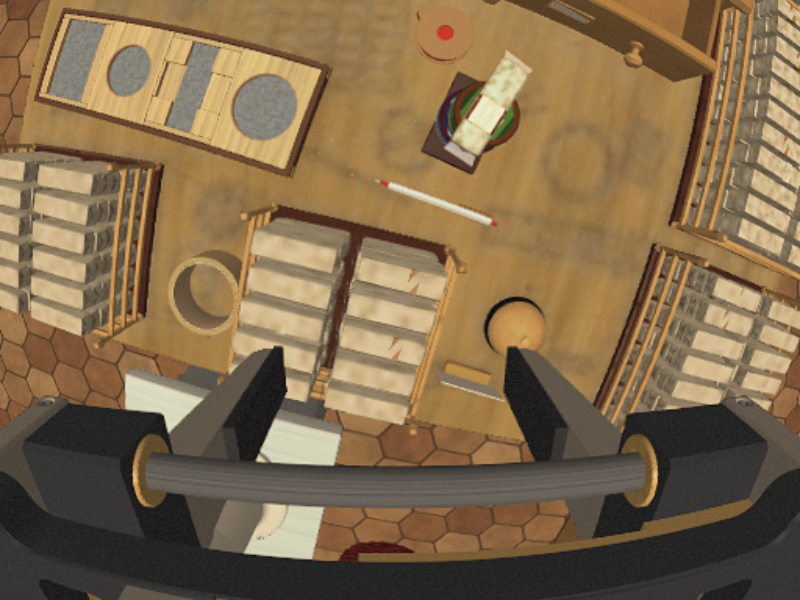

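The wrist view shows the tray upper left with four grey pocket floors at 800-px positions (75,60), (128,70), (192,88) and (265,107). The pile is at (480,125), with the bar running from (455,155) to (520,65). I'll take a second wrist position for parallax.

Converted, -0.04 m is -0.8, 0.02 m is 0.4.

>>> {"name": "creep_tool", "arguments": {
  "moves": [
    {"sx":0.4,"sy":-0.8,"finger_gap":0.09},
    {"sx":0.4,"sy":-0.8,"finger_gap":0.09},
    {"sx":0.4,"sy":-0.8,"finger_gap":0.09},
    {"finger_gap":0.09}
  ]
}}

```text
time: 2.2
tool_pos: [0.4421, -0.0357, 0.3496]
tool_rot: [[0.97, 0.243, 0.0], [0.243, -0.97, 0.001], [0.0, -0.001, -1.0]]
ft_force: [-0.4, -1.4, -0.4]
finger_gap: 0.0901
gripper_force: 0.0
```

```bash
cat > m.py <<'E'
from h import *
def gray(im):
    f=im.astype(int);hsv=cv2.cvtColor(im,cv2.COLOR_BGR2HSV)
    m=((hsv[...,1]<55)&(hsv[...,2]>80)&(hsv[...,2]<190)&(f[...,0]>=f[...,2]-6)).astype(np.uint8)*255
    return cv2.morphologyEx(m,cv2.MORPH_OPEN,np.ones((3,3)))
def blobs(m,a=150):
    c,_=cv2.findContours(m,cv2.RETR_EXTERNAL,cv2.CHAIN_APPROX_NONE);return [x for x in c if cv2.contourArea(x)>a]
E
python3 - <<'E'
from m import *
cv2.imwrite("pics/w2.png",r.read_camera("wrist")[:,:,::-1]);p=r.camera_params("wrist");np.savez("w2",**p)
for n in("w1","w2"):
    im=cv2.imread(f"pics/{n}.png");P=dict(np.load(n+".npz"))
    for c in blobs(gray(im)):
        pts=np.array([onz("wrist",u,.011,P)[:2] for u in c[:,0,:]])
        if pts[:,1].min()<-.2 or pts[:,0].min()<.4: continue
        rc=cv2.minAreaRect((pts*1e3).astype(np.float32))
        print(n,c.mean(0)[0].round(),cv2.contourArea(c),np.round(rc[0],1),np.round(rc[1],1),round(rc[2],1))
cv2.imwrite("pics/w2b.png",cv2.resize(cv2.imread("pics/w2.png"),(800,600)))
E
```

```text
(no output)
```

View pics/w2b.png

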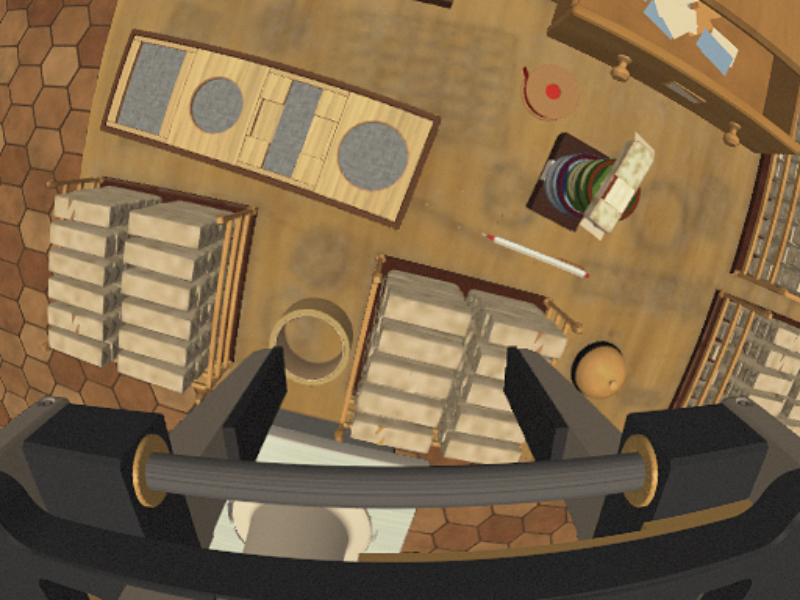

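This view shows all four pockets at (150,88), (217,105), (293,128) and (373,157), and the pile at (600,185). The grey mask caught nothing, so I'll check the colours.

```bash
python3 - <<'E'
from m import *
im=cv2.imread("pics/w2.png");b=cv2.GaussianBlur(im,(5,5),0);hs=cv2.cvtColor(b,cv2.COLOR_BGR2HSV)
for u in [(150,88),(217,105),(293,128),(373,157),(325,195),(620,165),(605,235),(618,193),(545,200),(330,110)]:
    x,y=int(u[0]/1.5625),int(u[1]/1.5625);print(u,b[y,x],hs[y,x])
E
```

```text
(150, 88) [121 130 133] [ 23  23 133]
(217, 105) [121 131 134] [ 23  25 134]
(293, 128) [122 132 136] [ 21  26 136]
(373, 157) [121 130 133] [ 23  23 133]
(325, 195) [109 166 199] [ 19 115 199]
(620, 165) [ 93 124 143] [ 19  89 143]
(605, 235) [ 81 132 168] [ 18 132 168]
(618, 193) [181 224 232] [ 25  56 232]
(545, 200) [36 46 70] [  9 124  70]
(330, 110) [114 175 207] [ 20 115 207]
```

```bash
python3 - <<'E'
from m import *
P={n:dict(np.load(n+".npz")) for n in("w1","w2")};C={}
for n in P:
    im=cv2.imread(f"pics/{n}.png");hs=cv2.cvtColor(cv2.GaussianBlur(im,(5,5),0),cv2.COLOR_BGR2HSV)
    m=((hs[...,1]<60)&(hs[...,2]>95)&(hs[...,2]<165)).astype(np.uint8)*255
    L=[]
    for c in blobs(m):
        pts=np.array([onz("wrist",u,.015,P[n])[:2] for u in c[:,0,:].astype(float)])
        if pts[:,1].min()<-.12 or pts[:,1].max()>.4 or pts[:,0].min()<.44: continue
        rc=cv2.minAreaRect((pts*1e3).astype(np.float32));M=cv2.moments(c)
        L.append((rc[0][1],(M["m10"]/M["m00"],M["m01"]/M["m00"])));print(n,cv2.contourArea(c),np.round(rc[0],1),np.round(rc[1],1),round(rc[2],1))
    C[n]=[x[1] for x in sorted(L)]
for a,b in zip(C["w1"],C["w2"]):
    print(tri(ray("wrist",a,P["w1"]),ray("wrist",b,P["w2"])))
a=cv2.imread("pics/w1.png")[30:115,262:352];b=cv2.imread("pics/w2.png")[70:155,330:430]
a=cv2.resize(a,None,fx=4,fy=4,interpolation=cv2.INTER_CUBIC);b=cv2.resize(b,None,fx=4,fy=4,interpolation=cv2.INTER_CUBIC)
cv2.imwrite("pics/pile.png",np.hstack([a,b]))
E
```

```text
w1 1185.5 [527.2   8.7] [70.2 68.4] 14.0
w1 554.0 [549.1 195.4] [56.1 59.3] 49.4
w1 783.0 [537.8 100.7] [ 34.  101.2] 83.1
w1 931.5 [559.9 288.7] [ 59.1 100.9] 83.4
w2 1359.5 [528.1   8.8] [69.8 70.5] 13.5
w2 1026.0 [538.9 101.1] [ 34. 101.] 83.4
w2 780.0 [550.1 194.3] [58.8 60.5] 54.5
w2 1375.0 [560.5 288. ] [ 61.5 101.3] 83.3
(array([0.52763078, 0.00842867, 0.01322046]), [np.float64(0.00042137704442676827), np.float64(0.00042137704442700034)])
(array([0.53845555, 0.10146812, 0.01319285]), [np.float64(0.0005350702811960523), np.float64(0.0005350702811959327)])
(array([0.54934139, 0.19407173, 0.01507951]), [np.float64(0.00037224206687148535), np.float64(0.00037224206687170604)])
(array([0.55995225, 0.28637764, 0.01570159]), [np.float64(0.0004362901875735016), np.float64(0.0004362901875736417)])
```

View pics/pile.png

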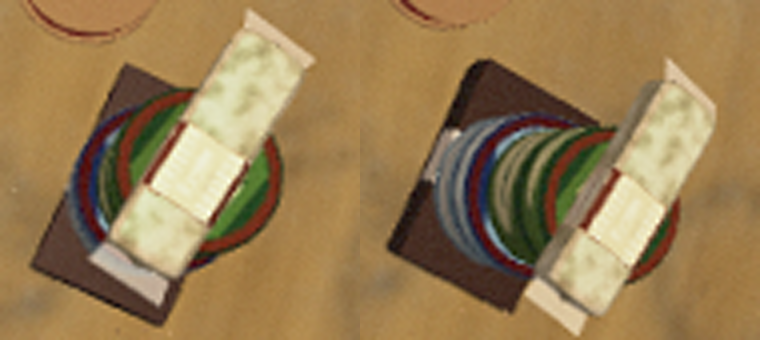

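The crop shows the bar's top corners cleanly in both views, plus the box's dark corners and the round lids. I'll triangulate them.

```bash
python3 - <<'E'
from m import *
P={n:dict(np.load(n+".npz")) for n in("w1","w2")}
L=lambda x,y:((x+.5)/4-.5+262,(y+.5)/4-.5+30)
R=lambda x,y:((x-360+.5)/4-.5+330,(y+.5)/4-.5+70)
rl=lambda x,y:ray("wrist",L(x,y),P["w1"]); rr=lambda x,y:ray("wrist",R(x,y),P["w2"])
for n,a,b in [("band c",(198,172),(627,217)),("bandTL",(182,122),(618,170)),("bandBR",(212,222),(627,266)),("end TL",(245,25),(660,80)),("end TR",(303,63),(715,115)),("end BL",(110,243),(550,275)),("end BR",(178,277),(600,312)),("box far-left top corner",(125,63),(490,60)),("box bl",(30,267),(388,245)),("box br",(160,325),(512,312))]:
    X,e=tri(rl(*a),rr(*b));print(n,X.round(4),np.round(e[0],4))
X=lambda u:onz("wrist",L(*u),.152,P["w1"])[:2]
Y=lambda u:onz("wrist",R(*u),.152,P["w2"])[:2]
for f,q in((X,[(245,25),(303,63),(110,243),(178,277)]),(Y,[(660,80),(715,115),(550,275),(600,312)])):
    p=np.array([f(u) for u in q]);print("bar c",p.mean(0).round(4),"long dir",(p[0]+p[1]-p[2]-p[3]).round(4)/2, "w",p[1]-p[0])
B=[(125,63),(30,267),(160,325)];p=np.array([onz("wrist",L(*u),.028,P["w1"])[:2] for u in B]);print("box",p.round(4),"c",(p[0]+p[2])/2)
B=[(490,60),(388,245),(512,312)];p=np.array([onz("wrist",R(*u),.028,P["w2"])[:2] for u in B]);print("box",p.round(4),"c",(p[0]+p[2])/2)
E
```

```text
band c [ 0.5528 -0.2072  0.1505] 0.0006
bandTL [ 0.5664 -0.1983  0.1526] 0.0006
bandBR [ 0.5386 -0.2164  0.1434] 0.0005
end TL [ 0.6049 -0.2111  0.1425] 0.0011
end TR [ 0.598  -0.2311  0.1498] 0.0004
end BL [ 0.5247 -0.1871  0.1462] 0.0016
end BR [ 0.5193 -0.2105  0.1444] 0.0005
box far-left top corner [ 0.6092 -0.1857  0.0324] 0.0003
box bl [ 0.5187 -0.1707  0.0062] 0.0015
box br [ 0.5076 -0.2271  0.0299] 0.0008
bar c [ 0.5602 -0.2089] long dir [ 0.0795 -0.0225] w [-0.00615492 -0.0207291 ]
bar c [ 0.5614 -0.2069] long dir [ 0.0768  -0.02215] w [-0.00371851 -0.02422213]
box [[ 0.6101 -0.186 ]
 [ 0.516  -0.1695]
 [ 0.5069 -0.2272]] c [ 0.55848314 -0.20658402]
box [[ 0.6103 -0.1873]
 [ 0.5201 -0.1646]
 [ 0.5083 -0.2281]] c [ 0.5593321  -0.20768262]
```

```bash
cat > go.py <<'E'
import sys;from h import *
x,y,z,yaw=map(float,sys.argv[1:5]);o=r.get_obs();R=np.array(o["tool_rot"]);p=np.array(o["tool_pos"])
cur=np.degrees(np.arctan2(R[1,0],R[0,0]));a=np.radians(yaw)
N=np.array([[np.cos(a),np.sin(a),0],[np.sin(a),-np.cos(a),0],[0,0,-1]]);d=np.array([x,y,z])-p
print("q",np.round(o["q"],1),"pos",p.round(4),"yaw",cur.round(2),"rz",(cur-yaw).round(2),"then in new axes",(N.T@d).round(4),"tilt",np.round(np.degrees(N.T@np.cross(R[:,2],[0,0,-1])),2),"gap",o["finger_gap"],o["ft_force"].round(1))
E
python3 go.py .561 -.208 .136 -16
```

```text
q [-20.6 -14.1  98.9  -0.   95.2  55.4] pos [ 0.4418 -0.038   0.3495] yaw 13.97 rz 29.97 then in new axes [0.1614 0.1306 0.2135] tilt [0.03 0.01 0.  ] gap 0.08977572149252326 [ 0.  -0.4  0.3]
```

Converted, 0.04 m is 0.8, 0.01 m is 0.2, 7.5 degrees / 60 = 0.125.

>>> {"name": "creep_tool", "arguments": {
  "moves": [
    {"sz":0.2,"drz":0.125,"finger_gap":0.06},
    {"sz":0.2,"drz":0.125,"finger_gap":0.06},
    {"sz":0.2,"drz":0.125,"finger_gap":0.06},
    {"sz":0.2,"drz":0.125,"finger_gap":0.06},
    {"sx":0.64,"sy":0.52,"finger_gap":0.06},
    {"sx":0.64,"sy":0.52,"finger_gap":0.06},
    {"sx":0.64,"sy":0.52,"finger_gap":0.06},
    {"sx":0.64,"sy":0.52,"finger_gap":0.06},
    {"sx":0.64,"sy":0.52,"finger_gap":0.06},
    {"sz":0.8,"finger_gap":0.06},
    {"sz":0.8,"finger_gap":0.06},
    {"sz":0.4,"finger_gap":0.06},
    {"finger_gap":0.06},
    {"finger_gap":0.06}
  ]
}}

```text
time: 3.65
tool_pos: [0.5588, -0.2101, 0.2101]
tool_rot: [[0.96, -0.281, -0.0], [-0.281, -0.96, -0.001], [0.0, 0.0, -1.0]]
ft_force: [0.4, -0.5, 0.3]
finger_gap: 0.0598
gripper_force: 0.0
```

```bash
python3 go.py .561 -.208 .136 -16; python3 - <<'E'
from h import *
cv2.imwrite("pics/w3.png",cv2.resize(r.read_camera("wrist")[130:300,170:340,::-1],None,fx=3.5,fy=3.5))
E
```

```text
q [-32.2  12.5  88.1  -0.   79.4  74.2] pos [ 0.5588 -0.2101  0.2101] yaw -16.33 rz -0.33 then in new axes [ 0.0016 -0.0027  0.0741] tilt [ 0.03 -0.01  0.  ] gap 0.0598077904913407 [ 0.4 -0.5  0.3]
```

View pics/w3.png

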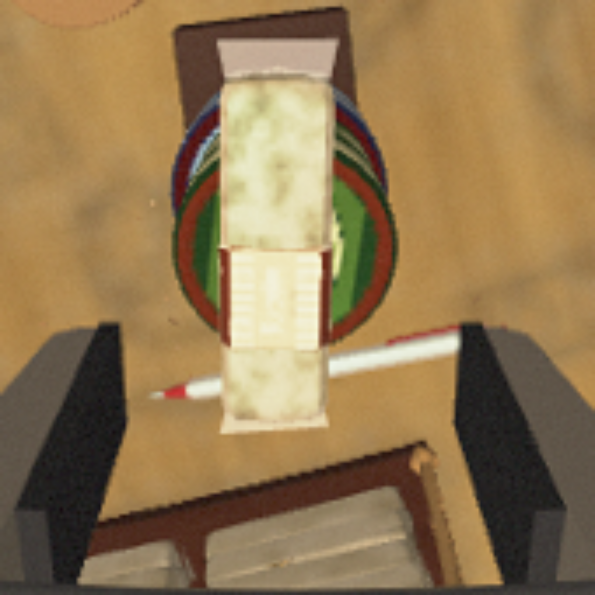

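The bar is centred between the fingers to within about 3 mm and well aligned. I'll descend, grip and lift.

Converted, 0.02 m is 0.4, -0.003 m is -0.06.

>>> {"name": "creep_tool", "arguments": {
  "moves": [
    {"sx":0.03,"sy":-0.06,"sz":0.4,"finger_gap":0.06},
    {"sz":0.4,"finger_gap":0.06},
    {"sz":0.3,"finger_gap":0.06},
    {"sz":0.2,"finger_gap":0.06},
    {"sz":0.12,"finger_gap":0.06},
    {"finger_gap":0.06},
    {"finger_gap":0.06},
    {"finger_gap":0.02},
    {"finger_gap":0.02},
    {"finger_gap":0.02},
    {"finger_gap":0.02},
    {"finger_gap":0.02}
  ]
}}

```text
time: 4.9
tool_pos: [0.5617, -0.2058, 0.1388]
tool_rot: [[0.96, -0.279, 0.0], [-0.279, -0.96, -0.0], [0.0, 0.0, -1.0]]
ft_force: [0.8, -1.0, 0.6]
finger_gap: 0.0258
gripper_force: 30.0
```

```bash
python3 go.py .561 -.208 .136 -16
```

```text
q [-31.7  16.2  92.   -0.   71.8  74.5] pos [ 0.5617 -0.2058  0.1388] yaw -16.21 rz -0.21 then in new axes [-0.      0.0023  0.0028] tilt [ 0.01 -0.02  0.  ] gap 0.025797051123247025 [ 0.8 -1.   0.6]
```

Converted, -0.03 m is -0.6, -0.02 m is -0.4.

>>> {"name": "creep_tool", "arguments": {
  "moves": [
    {"sz":-0.2,"finger_gap":0.02},
    {"sz":-0.6,"finger_gap":0.02},
    {"sz":-0.6,"finger_gap":0.02},
    {"sz":-0.4,"finger_gap":0.02},
    {"finger_gap":0.02}
  ]
}}

```text
time: 5.4
tool_pos: [0.5635, -0.2068, 0.2331]
tool_rot: [[0.96, -0.279, 0.007], [-0.279, -0.96, -0.004], [0.007, 0.002, -1.0]]
ft_force: [0.3, -0.2, -0.8]
finger_gap: 0.0257
gripper_force: 30.0
```

```bash
python3 go.py .5385 .101 .017 -6.6
```

```text
q [-31.7  11.7  86.4   0.   81.5  74.5] pos [ 0.5635 -0.2068  0.2331] yaw -16.2 rz -9.6 then in new axes [-0.0602 -0.3029  0.2161] tilt [ 0.18 -0.4   0.  ] gap 0.02574152679338337 [ 0.3 -0.2 -0.8]
```

Converted, -0.038 m is -0.76, -0.0075 m is -0.15, -4.8 degrees / 60 = -0.08.

>>> {"name": "creep_tool", "arguments": {
  "moves": [
    {"drz":-0.08,"finger_gap":0.02},
    {"drz":-0.08,"finger_gap":0.02},
    {"sx":-0.15,"sy":-0.76,"finger_gap":0.02},
    {"sx":-0.15,"sy":-0.76,"finger_gap":0.02},
    {"sx":-0.15,"sy":-0.76,"finger_gap":0.02},
    {"sx":-0.15,"sy":-0.76,"finger_gap":0.02},
    {"sx":-0.15,"sy":-0.76,"finger_gap":0.02},
    {"sx":-0.15,"sy":-0.76,"finger_gap":0.02},
    {"sx":-0.15,"sy":-0.76,"finger_gap":0.02},
    {"sx":-0.15,"sy":-0.76,"finger_gap":0.02},
    {"sz":0.6,"finger_gap":0.02},
    {"sz":0.6,"finger_gap":0.02},
    {"sz":0.6,"finger_gap":0.02},
    {"finger_gap":0.02},
    {"finger_gap":0.02},
    {"finger_gap":0.02}
  ]
}}

```text
time: 7.0
tool_pos: [0.5381, 0.103, 0.1403]
tool_rot: [[0.993, -0.115, 0.003], [-0.115, -0.993, -0.0], [0.003, -0.0, -1.0]]
ft_force: [0.8, -0.1, -0.7]
finger_gap: 0.0254
gripper_force: 30.0
```

```bash
python3 go.py .5385 .101 .017 -6.6; python3 - <<'E'
from h import *
im=r.read_camera("wrist")[:,:,::-1];cv2.imwrite("pics/w4.png",im);np.savez("w4",**r.camera_params("wrist"))
cv2.imwrite("pics/w4b.png",cv2.resize(im[80:320,100:400],None,fx=2.4,fy=2.4))
E
```

```text
q [ -1.8   8.9 100.4  -0.   70.5  94.8] pos [0.5381 0.103  0.1403] yaw -6.61 rz -0.01 then in new axes [0.0006 0.002  0.1233] tilt [-0.01 -0.16  0.  ] gap 0.025449993020544574 [ 0.8 -0.1 -0.7]
```

View pics/w4b.png

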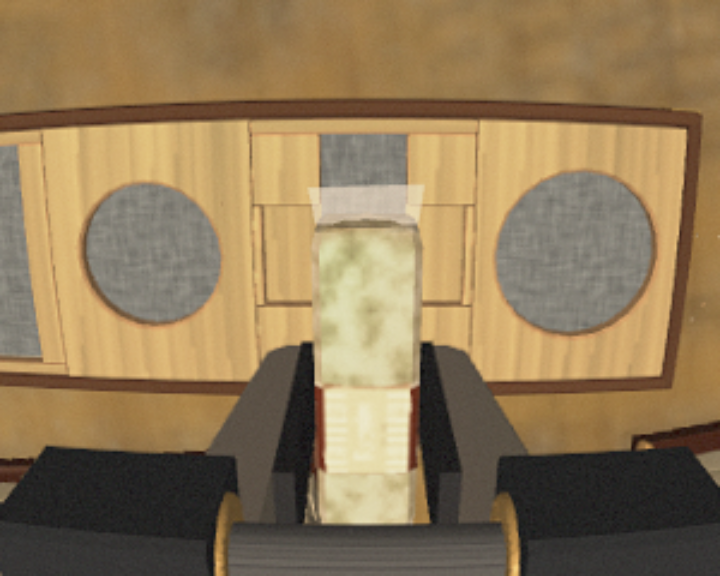

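The bar points straight along the long pocket at crop (363,160) and is centred on it. I'll lower it.

Converted, 0.03 m is 0.6, 0.002 m is 0.04.

>>> {"name": "creep_tool", "arguments": {
  "moves": [
    {"sy":0.04,"sz":0.6,"finger_gap":0.02},
    {"sz":0.6,"finger_gap":0.02},
    {"sz":0.5,"finger_gap":0.02},
    {"sz":0.3,"finger_gap":0.02},
    {"sz":0.2,"finger_gap":0.02},
    {"sz":0.1,"finger_gap":0.02},
    {"sz":0.06,"finger_gap":0.02},
    {"finger_gap":0.02},
    {"finger_gap":0.02},
    {"finger_gap":0.02}
  ]
}}

```text
time: 8.05
tool_pos: [0.5374, 0.1012, 0.0213]
tool_rot: [[0.993, -0.115, 0.001], [-0.115, -0.993, -0.0], [0.001, -0.0, -1.0]]
ft_force: [0.0, -0.8, -0.5]
finger_gap: 0.0256
gripper_force: 30.0
```

```bash
python3 go.py .5385 .101 .017 -6.6
```

```text
q [ -2.   18.4 104.3   0.   57.2  94.6] pos [0.5374 0.1012 0.0213] yaw -6.6 rz -0.0 then in new axes [0.0012 0.0001 0.0043] tilt [-0.01 -0.08  0.  ] gap 0.025644021200037316 [ 0.  -0.8 -0.5]
```

No contact yet, so I'll creep down.

Converted, 0.001 m is 0.02, 0.0005 m is 0.01.

>>> {"name": "creep_tool", "arguments": {
  "moves": [
    {"sx":0.02,"sz":0.02,"finger_gap":0.02},
    {"sz":0.02,"finger_gap":0.02},
    {"sz":0.02,"finger_gap":0.02},
    {"sz":0.01,"finger_gap":0.02},
    {"finger_gap":0.02},
    {"finger_gap":0.02}
  ]
}}

```text
time: 8.65
tool_pos: [0.5377, 0.1011, 0.017]
tool_rot: [[0.993, -0.115, -0.0], [-0.115, -0.993, 0.0], [-0.0, 0.0, -1.0]]
ft_force: [0.6, -0.9, -0.5]
finger_gap: 0.0259
gripper_force: 30.0
```

```bash
python3 go.py .5385 .101 .017 -6.6
```

```text
q [ -2.   19.  104.2   0.   56.9  94.6] pos [0.5377 0.1011 0.017 ] yaw -6.6 rz -0.0 then in new axes [ 0.0008 -0.      0.    ] tilt [0.   0.01 0.  ] gap 0.025925795819052112 [ 0.6 -0.9 -0.5]
```

Converted, 0.0005 m is 0.01.

>>> {"name": "creep_tool", "arguments": {
  "moves": [
    {"sz":0.01,"finger_gap":0.02},
    {"sz":0.01,"finger_gap":0.02},
    {"finger_gap":0.02}
  ],
  "only": "pos|ft"
}}

```text
tool_pos: [0.5378, 0.1011, 0.0167]
ft_force: [-2.0, -0.9, 4.5]
```

>>> {"name": "creep_tool", "arguments": {
  "moves": [
    {"finger_gap":0.042},
    {"finger_gap":0.042},
    {"finger_gap":0.042},
    {"sz":-0.2,"finger_gap":0.042},
    {"sz":-0.6,"finger_gap":0.042},
    {"sz":-0.8,"finger_gap":0.08},
    {"sz":-0.8,"finger_gap":0.08},
    {"sz":-0.8,"finger_gap":0.08},
    {"sz":-0.8,"finger_gap":0.08},
    {"finger_gap":0.08}
  ]
}}

```text
time: 9.95
tool_pos: [0.5416, 0.101, 0.2239]
tool_rot: [[0.993, -0.115, 0.013], [-0.115, -0.993, -0.0], [0.013, -0.001, -1.0]]
ft_force: [1.0, 1.0, 0.6]
finger_gap: 0.0792
gripper_force: 0.0
```

```bash
python3 go.py .5 -.15 .25 -6.6;  python3 - <<'E'
from h import *
im=r.read_camera("wrist")[:,:,::-1];cv2.imwrite("pics/w5.png",im);np.savez("w5",**r.camera_params("wrist"))
cv2.imwrite("pics/w5b.png",cv2.resize(im,(800,600)))
E
```

```text
q [-2.   4.5 95.4  0.  79.3 94.6] pos [0.5416 0.101  0.2239] yaw -6.59 rz 0.01 then in new axes [-0.0125  0.2541 -0.0261] tilt [-0.06 -0.76  0.  ] gap 0.07918849645183539 [1.  1.  0.6]
```

View pics/w5b.png

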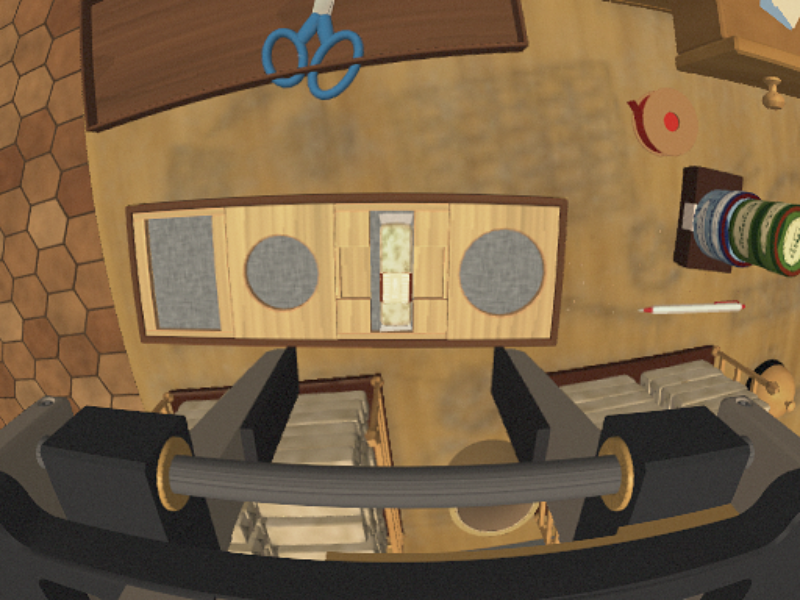

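The bar lies in its pocket at (395,270), lengthwise. I'll re-measure the pockets from this near-overhead view, then go to the pile.

Converted, 0.038 m is 0.76, -0.02 m is -0.4.

```bash
cat > pk.py <<'E'
from m import *
import sys
def pockets(n):
    im=cv2.imread(f"pics/{n}.png");P=dict(np.load(n+".npz"));hs=cv2.cvtColor(cv2.GaussianBlur(im,(5,5),0),cv2.COLOR_BGR2HSV)
    m=((hs[...,1]<60)&(hs[...,2]>95)&(hs[...,2]<165)).astype(np.uint8)*255
    for c in blobs(m):
        pts=np.array([onz("wrist",u,.015,P)[:2] for u in c[:,0,:].astype(float)])
        if pts[:,1].min()<-.12 or pts[:,1].max()>.4 or pts[:,0].min()<.44: continue
        rc=cv2.minAreaRect((pts*1e3).astype(np.float32));print(n,np.round(rc[0],1),np.round(rc[1],1),round(rc[2],1))
for n in sys.argv[1:]: pockets(n)
E
python3 pk.py w4 w5
```

```text
w4 [550.4 197.9] [60.9 61.3] 80.2
w4 [529.1  11.8] [70.5 71.1] 89.3
w4 [561.3 290.7] [ 62.6 100.8] 83.5
w4 [579.4  99.9] [34.1 21.2] 83.4
w5 [547.6 197.1] [60.6 59.5] 82.2
w5 [526.3  12.3] [69.6 70.1] 84.8
w5 [558.5 289.2] [ 62.7 100.3] 83.4
w5 [539.4 117.6] [11.3 99.8] 80.8
```

>>> {"name": "creep_tool", "arguments": {
  "moves": [
    {"sx":-0.06,"sy":0.76,"finger_gap":0.08},
    {"sx":-0.06,"sy":0.76,"finger_gap":0.08},
    {"sx":-0.06,"sy":0.76,"finger_gap":0.08},
    {"sx":-0.06,"sy":0.76,"finger_gap":0.08},
    {"sx":-0.06,"sy":0.76,"finger_gap":0.08},
    {"sx":-0.06,"sy":0.76,"finger_gap":0.08},
    {"sx":-0.06,"sy":0.76,"finger_gap":0.08},
    {"sx":-0.06,"sy":0.76,"sz":-0.4,"finger_gap":0.08},
    {"finger_gap":0.08},
    {"finger_gap":0.08}
  ],
  "only": "pos"
}}

```text
tool_pos: [0.4784, -0.1983, 0.2352]
```

```bash
python3 - <<'E'
from h import *
im=r.read_camera("wrist")[:,:,::-1];cv2.imwrite("pics/w6.png",im);np.savez("w6",**r.camera_params("wrist"))
cv2.imwrite("pics/w6b.png",cv2.resize(im,(800,600)))
E
```

```text
(no output)
```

View pics/w6b.png

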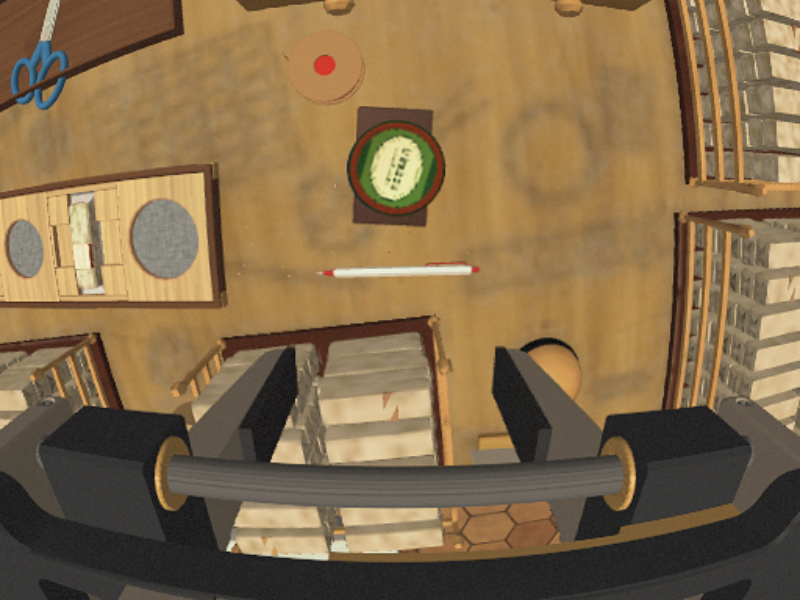

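The slim tin's lid is a circle at (396,168), with the box beneath it and nothing disturbed. The pockets shift about +2.5 mm in y from the nearer views. I'll measure the lid by its green mask.

```bash
cat > lid.py <<'E'
from m import *
import sys
n=sys.argv[1];z=float(sys.argv[2])
im=cv2.GaussianBlur(cv2.imread(f"pics/{n}.png"),(3,3),0).astype(int);P=dict(np.load(n+".npz"))
m=((im[...,1]>im[...,2]+4)&(im[...,1]>im[...,0]+8)).astype(np.uint8)*255
c=np.vstack(blobs(m,60));h=cv2.convexHull(c)[:,0,:].astype(float)
p=np.array([onz("wrist",u,z,P)[:2] for u in h]);cc,rad=cv2.minEnclosingCircle((p*1e3).astype(np.float32))
e=cv2.fitEllipse(h.astype(np.float32)[:,None]);print(n,"circle",np.round(cc,1),"dia",2*rad,"ell px",np.round(e[0],1),np.round(e[1],1),onz("wrist",e[0],z,P).round(4))
E
python3 lid.py w6 .133;python3 go.py .56 -.208 .24 -6.6
```

```text
w6 circle [ 557.4 -207.3] dia 45.36431884765625 ell px [253.5 107.2] [49.2 49.5] [ 0.5574 -0.2072  0.133 ]
q [-35.8  -0.2  99.    0.   81.3  60.8] pos [ 0.4784 -0.1973  0.2348] yaw -6.62 rz -0.02 then in new axes [ 0.0823  0.0012 -0.0052] tilt [-0.09  0.11  0.  ] gap 0.08037196401449948 [-0.3 -0.3 -0.1]
```

Converted, 0.03 m is 0.6, 0.02 m is 0.4.

>>> {"name": "creep_tool", "arguments": {
  "moves": [
    {"sx":0.6,"finger_gap":0.092},
    {"sx":0.6,"sy":0.02,"finger_gap":0.092},
    {"sx":0.4,"finger_gap":0.092},
    {"finger_gap":0.092},
    {"finger_gap":0.092}
  ],
  "only": "pos"
}}

```text
tool_pos: [0.5577, -0.2068, 0.2349]
```

```bash
python3 - <<'E'
from h import *
im=r.read_camera("wrist")[:,:,::-1];cv2.imwrite("pics/w7.png",im);np.savez("w7",**r.camera_params("wrist"))
E
python3 lid.py w7 .133;python3 go.py .5574 -.2073 .09 -6.6
python3 - <<'E'
from h import *
P=[dict(np.load(n+".npz")) for n in("w6","w7")]
import subprocess,re
u=[]
for n in("w6","w7"):
    s=subprocess.run(["python3","lid.py",n,".133"],capture_output=True,text=True).stdout
    u.append([float(v) for v in re.search(r"ell px \[\s*([\d.]+)\s+([\d.]+)",s).groups()])
print(tri(ray("wrist",u[0],P[0]),ray("wrist",u[1],P[1])))
E
```

```text
w7 circle [ 564.1 -208.3] dia 58.54570007324219 ell px [253.9 184.3] [49.6 60.6] [ 0.565  -0.2092  0.133 ]
q [-32.   11.3  86.6  -0.   82.2  64.5] pos [ 0.5575 -0.2071  0.2352] yaw -6.53 rz 0.07 then in new axes [-1.000e-04  2.000e-04  1.452e-01] tilt [-0.05  0.11  0.  ] gap 0.091862019487965 [0.3 0.4 1.1]
(array([ 0.55754175, -0.2077968 ,  0.10383645]), [np.float64(0.0005922918796092138), np.float64(0.0005922918796091755)])
```

The bar's contact offset (tip 5.7 mm above its underside) confirms the lid is at 0.133. I'll descend onto the slim tin.

Converted, 0.03 m is 0.6, 0.02 m is 0.4.

>>> {"name": "creep_tool", "arguments": {
  "moves": [
    {"sz":0.6,"finger_gap":0.092},
    {"sz":0.6,"finger_gap":0.092},
    {"sz":0.6,"finger_gap":0.092},
    {"sz":0.6,"finger_gap":0.092},
    {"sz":0.4,"finger_gap":0.092},
    {"sz":0.1,"finger_gap":0.092},
    {"finger_gap":0.092},
    {"finger_gap":0.075},
    {"finger_gap":0.065},
    {"finger_gap":0.05},
    {"finger_gap":0.05},
    {"finger_gap":0.05},
    {"finger_gap":0.05}
  ]
}}

```text
time: 12.9
tool_pos: [0.5585, -0.2085, 0.0916]
tool_rot: [[0.993, -0.115, 0.001], [-0.115, -0.993, -0.0], [0.001, 0.0, -1.0]]
ft_force: [-0.8, 0.5, 2.4]
finger_gap: 0.0568
gripper_force: 30.0
```

```bash
python3 go.py .5574 -.2073 .09 -6.6
```

```text
q [-32.1  19.   94.2   0.   66.7  64.5] pos [ 0.5585 -0.2085  0.0916] yaw -6.6 rz -0.0 then in new axes [-0.0013 -0.0011  0.0016] tilt [ 0.01 -0.03  0.  ] gap 0.056809927328083445 [-0.8  0.5  2.4]
```

Converted, -0.03 m is -0.6, -0.01 m is -0.2.

>>> {"name": "creep_tool", "arguments": {
  "moves": [
    {"sz":-0.2,"finger_gap":0.05},
    {"sz":-0.6,"finger_gap":0.05},
    {"sz":-0.6,"finger_gap":0.05},
    {"sz":-0.6,"finger_gap":0.05},
    {"finger_gap":0.05},
    {"finger_gap":0.05}
  ],
  "only": "pos|gap"
}}

```text
tool_pos: [0.5583, -0.2084, 0.1912]
finger_gap: 0.0567
```

```bash
python3 - <<'E'
from h import *
for n in("side","scene"): cv2.imwrite(f"pics/{n}2.png",r.read_camera(n)[:,:,::-1])
E
python3 go.py .55 .197 .0296 -6.6
```

```text
q [-32.1  13.2  89.7   0.   77.3  64.5] pos [ 0.5572 -0.2077  0.189 ] yaw -6.6 rz -0.0 then in new axes [-0.0537 -0.4012  0.1594] tilt [-0.09  0.18  0.  ] gap 0.05701396791710724 [-0.8  0.8 -1.4]
```

The manual's scale: shifts go in shares of 50 mm and turns go in shares of 60 degrees. Converting my numbers, -0.038 m is -0.76, 0.03 m is 0.6.

>>> {"name": "creep_tool", "arguments": {
  "moves": [
    {"sx":-0.1,"sy":-0.76,"finger_gap":0.05},
    {"sx":-0.1,"sy":-0.76,"finger_gap":0.05},
    {"sx":-0.1,"sy":-0.76,"finger_gap":0.05},
    {"sx":-0.1,"sy":-0.76,"finger_gap":0.05},
    {"sx":-0.1,"sy":-0.76,"finger_gap":0.05},
    {"sx":-0.1,"sy":-0.76,"finger_gap":0.05},
    {"sx":-0.1,"sy":-0.76,"finger_gap":0.05},
    {"sx":-0.1,"sy":-0.76,"finger_gap":0.05},
    {"sx":-0.1,"sy":-0.76,"finger_gap":0.05},
    {"sx":-0.1,"sy":-0.76,"finger_gap":0.05},
    {"sx":-0.08,"sy":-0.42,"finger_gap":0.05},
    {"finger_gap":0.05},
    {"sz":0.6,"finger_gap":0.05},
    {"sz":0.6,"finger_gap":0.05},
    {"finger_gap":0.05},
    {"finger_gap":0.05}
  ],
  "only": "pos|gap"
}}

```text
tool_pos: [0.55, 0.1953, 0.1303]
finger_gap: 0.057
```

```bash
python3 - <<'E'
from h import *
im=r.read_camera("wrist")[:,:,::-1];cv2.imwrite("pics/w8.png",im);np.savez("w8",**r.camera_params("wrist"))
a=im[80:330,50:400];cv2.imwrite("pics/w8b.png",cv2.resize(a,None,fx=2.2,fy=2.2))
E
python3 go.py .55 .197 .0296 -6.6;python3 pk.py w8
```

```text
q [  7.7  14.8  94.6  -0.   70.6 104.4] pos [0.5512 0.1956 0.1318] yaw -6.64 rz -0.04 then in new axes [-0.0014 -0.0012  0.1022] tilt [ 0.   -0.03  0.  ] gap 0.056741011216723015 [ 0.6  0.8 -0.7]
w8 [561.6 197.6] [62.5 41.5] 86.6
w8 [530.2  11.4] [70.5 67.3] 2.6
w8 [545.1 116.2] [ 30.8 105.5] 69.4
w8 [562.4 291.6] [ 65.  101.5] 83.4
```

View pics/w8b.png

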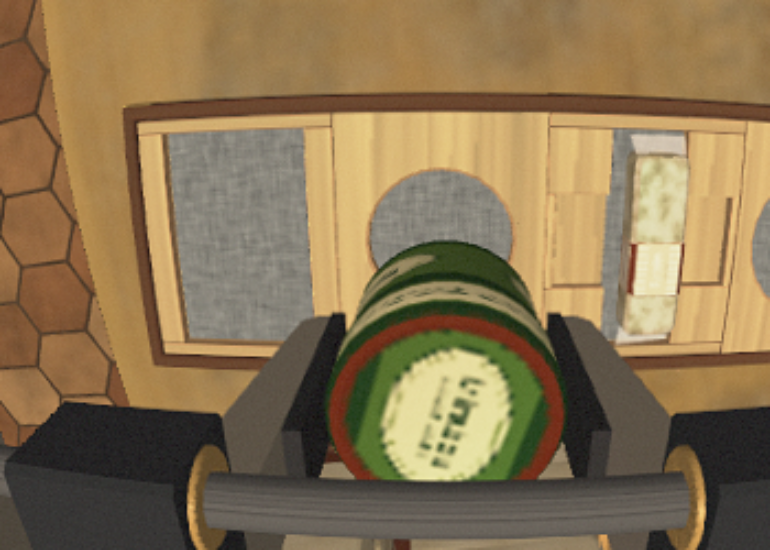

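The slim tin is held upright above its round pocket (lid at x≈447, pocket at x≈441 in the crop). I'll lower it, then creep.

Converted, 0.03 m is 0.6, 0.02 m is 0.4.

>>> {"name": "creep_tool", "arguments": {
  "moves": [
    {"sx":-0.02,"sy":-0.03,"sz":0.6,"finger_gap":0.05},
    {"sz":0.6,"finger_gap":0.05},
    {"sz":0.4,"finger_gap":0.05},
    {"sz":0.2,"finger_gap":0.05},
    {"sz":0.1,"finger_gap":0.05},
    {"finger_gap":0.05},
    {"finger_gap":0.05}
  ]
}}

```text
time: 15.95
tool_pos: [0.5512, 0.198, 0.0377]
tool_rot: [[0.993, -0.115, 0.003], [-0.115, -0.993, 0.0], [0.003, -0.001, -1.0]]
ft_force: [-0.1, 0.2, -1.3]
finger_gap: 0.0568
gripper_force: 30.0
```

```bash
python3 go.py .55 .197 .0296 -6.6
```

```text
q [  7.9  21.8  97.5   0.   60.5 104.5] pos [0.5512 0.198  0.0377] yaw -6.6 rz -0.0 then in new axes [-0.0011  0.0011  0.0081] tilt [-0.04 -0.15  0.  ] gap 0.05675050422959734 [-0.1  0.2 -1.3]
```

Converted, 0.002 m is 0.04, 0.001 m is 0.02.

>>> {"name": "creep_tool", "arguments": {
  "moves": [
    {"sx":-0.01,"sy":0.014,"sz":0.04,"finger_gap":0.05},
    {"sz":0.04,"finger_gap":0.05},
    {"sz":0.02,"finger_gap":0.05},
    {"finger_gap":0.05}
  ],
  "only": "pos|ft"
}}

```text
tool_pos: [0.5492, 0.1971, 0.0309]
ft_force: [-0.1, -0.6, -0.9]
```

>>> {"name": "creep_tool", "arguments": {
  "moves": [
    {"sz":0.02,"finger_gap":0.05},
    {"sz":0.02,"finger_gap":0.05},
    {"sz":0.01,"finger_gap":0.05},
    {"finger_gap":0.05},
    {"finger_gap":0.05}
  ],
  "only": "pos|ft"
}}

```text
tool_pos: [0.5495, 0.1972, 0.0296]
ft_force: [-3.5, -1.1, 6.3]
```

Contact came at exactly the expected floor height. I'll release, rise and check.

Converted, -0.04 m is -0.8, 0.038 m is 0.76.

>>> {"name": "creep_tool", "arguments": {
  "moves": [
    {"finger_gap":0.07},
    {"finger_gap":0.07},
    {"finger_gap":0.07},
    {"sz":-0.2,"finger_gap":0.07},
    {"sz":-0.6,"finger_gap":0.07},
    {"sz":-0.8,"finger_gap":0.09},
    {"sz":-0.8,"finger_gap":0.09},
    {"sz":-0.8,"finger_gap":0.09},
    {"sy":0.76,"sz":-0.4,"finger_gap":0.09},
    {"sx":0.04,"sy":0.76,"finger_gap":0.09},
    {"sx":0.04,"sy":0.76,"finger_gap":0.09},
    {"sx":0.04,"sy":0.76,"finger_gap":0.09},
    {"sx":0.04,"sy":0.76,"finger_gap":0.09},
    {"finger_gap":0.09},
    {"finger_gap":0.09}
  ],
  "only": "pos|gap|time"
}}

```text
time: 18.35
tool_pos: [0.5356, 0.0071, 0.2092]
finger_gap: 0.0902
```

```bash
python3 - <<'E'
from h import *
im=r.read_camera("wrist")[:,:,::-1];cv2.imwrite("pics/w9.png",im);np.savez("w9",**r.camera_params("wrist"))
cv2.imwrite("pics/w9b.png",cv2.resize(im[0:250],None,fx=1.56,fy=1.56))
E
python3 go.py .48 -.205 .235 -6.6; python3 pk.py w9
```

```text
q [-12.1   3.4  98.2   0.   78.3  84.5] pos [0.5355 0.0079 0.2091] yaw -6.62 rz -0.02 then in new axes [-0.0307  0.2179 -0.0259] tilt [-0.03 -0.03  0.  ] gap 0.09009197641559498 [-0.4  0.3 -0.2]
w9 [529.1  12. ] [70.8 69.8] 83.5
w9 [560.5 291.7] [ 61.  100.4] 83.6
```

View pics/w9b.png

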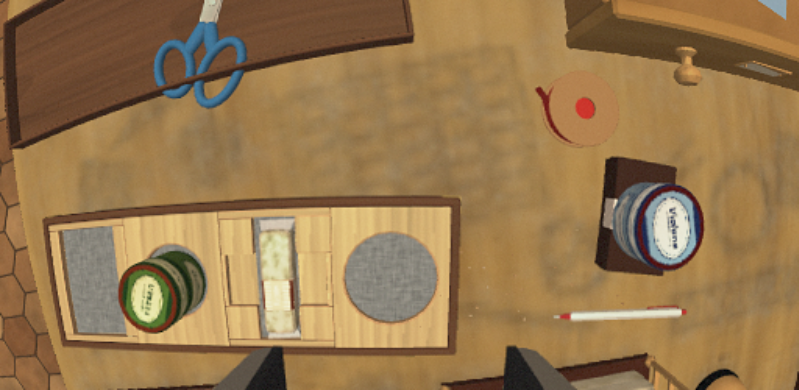

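The slim tin stands in its pocket at (165,290) beside the bar, and the blue wide tin is on the box at (660,225). I'll go to an overhead view of it and measure by hue mask.

Converted, 0.036 m is 0.72, -0.005 m is -0.1.

>>> {"name": "creep_tool", "arguments": {
  "moves": [
    {"sx":-0.1,"sy":0.72,"sz":-0.1,"finger_gap":0.092},
    {"sx":-0.1,"sy":0.72,"sz":-0.1,"finger_gap":0.092},
    {"sx":-0.1,"sy":0.72,"sz":-0.1,"finger_gap":0.092},
    {"sx":-0.1,"sy":0.72,"sz":-0.1,"finger_gap":0.092},
    {"sx":-0.1,"sy":0.72,"sz":-0.1,"finger_gap":0.092},
    {"sx":-0.1,"sy":0.72,"finger_gap":0.092},
    {"finger_gap":0.092},
    {"finger_gap":0.092}
  ],
  "only": "pos"
}}

```text
tool_pos: [0.4812, -0.2027, 0.2336]
```

```bash
cat > wide.py <<'E'
from m import *
import sys
n=sys.argv[1];z=float(sys.argv[2])
P=dict(np.load(n+".npz"));im=cv2.imread(f"pics/{n}.png");hs=cv2.cvtColor(cv2.GaussianBlur(im,(3,3),0),cv2.COLOR_BGR2HSV)
m=((hs[...,0]>85)&(hs[...,1]>40)&(hs[...,2]>30)).astype(np.uint8)*255
m=cv2.morphologyEx(m,cv2.MORPH_CLOSE,np.ones((5,5)))
for c in blobs(m,200):
    h=cv2.convexHull(c)[:,0,:].astype(float);M=h.mean(0)
    p=np.array([onz("wrist",u,z,P)[:2] for u in h])
    if not (.48<p[:,0].mean()<.65 and -.3<p[:,1].mean()<-.12): continue
    cc,rad=cv2.minEnclosingCircle((p*1e3).astype(np.float32));e=cv2.fitEllipse(h.astype(np.float32)[:,None])
    print(n,"circle",np.round(cc,1),"dia",2*rad,"bbox",(p.min(0)*1e3).round(1),(p.max(0)*1e3).round(1),"ell",onz("wrist",e[0],z,P).round(4),np.round(e,1) if 0 else e)
E
python3 - <<'E'
from h import *
im=r.read_camera("wrist")[:,:,::-1];cv2.imwrite("pics/w10.png",im);np.savez("w10",**r.camera_params("wrist"))
E
python3 wide.py w10 .073; python3 wide.py w9 .073;python3 go.py .558 -.208 .235 -6.6
```

```text
w10 circle [ 557.8 -205.5] dia 66.73676300048828 bbox [ 524.6 -237.7] [ 590.9 -173.2] ell [ 0.5578 -0.2055  0.073 ] ((247.8025665283203, 110.735595703125), (58.1270866394043, 60.05768966674805), 10.499137878417969)
w9 circle [ 562.8 -198.1] dia 73.77513122558594 bbox [ 526.6 -232.9] [ 592.3 -161.4] ell [ 0.5612 -0.1953  0.073 ] ((424.4903259277344, 143.89602661132812), (49.357608795166016, 56.558658599853516), 172.93170166015625)
q [-36.1   0.4  98.5   0.   81.1  60.4] pos [ 0.4813 -0.2022  0.2335] yaw -6.52 rz 0.08 then in new axes [ 0.0769 -0.003  -0.0015] tilt [-0.05  0.01  0.  ] gap 0.09180960711671593 [-0.4 -0.1  0.5]
```

Converted, 0.038 m is 0.76, 0.03 m is 0.6.

>>> {"name": "creep_tool", "arguments": {
  "moves": [
    {"sx":0.76,"sy":-0.06,"finger_gap":0.092},
    {"sx":0.76,"sy":-0.06,"finger_gap":0.092},
    {"sz":0.6,"finger_gap":0.092},
    {"sz":0.6,"finger_gap":0.092},
    {"sz":0.6,"finger_gap":0.092},
    {"sz":0.6,"finger_gap":0.092},
    {"finger_gap":0.092},
    {"finger_gap":0.092}
  ],
  "only": "pos"
}}

```text
tool_pos: [0.5574, -0.2049, 0.1139]
```

```bash
python3 go.py .5578 -.2055 .041 -6.6
```

```text
q [-31.8  17.2  93.7   0.   69.1  64.6] pos [ 0.5574 -0.2049  0.1139] yaw -6.49 rz 0.11 then in new axes [0.0005 0.0006 0.0729] tilt [-0.03  0.03  0.  ] gap 0.09179451494934325 [ 0.  -0.4  0.7]
```

Converted, 0.03 m is 0.6, 0.025 m is 0.5.

>>> {"name": "creep_tool", "arguments": {
  "moves": [
    {"sz":0.6,"finger_gap":0.092},
    {"sz":0.5,"finger_gap":0.092},
    {"sz":0.3,"finger_gap":0.092},
    {"sz":0.06,"finger_gap":0.092},
    {"finger_gap":0.092},
    {"finger_gap":0.08},
    {"finger_gap":0.072},
    {"finger_gap":0.06},
    {"finger_gap":0.06},
    {"finger_gap":0.06},
    {"finger_gap":0.06}
  ]
}}

```text
time: 21.15
tool_pos: [0.5575, -0.2067, 0.0415]
tool_rot: [[0.993, -0.115, 0.001], [-0.115, -0.993, -0.001], [0.001, 0.001, -1.0]]
ft_force: [-1.0, 1.3, 6.3]
finger_gap: 0.0669
gripper_force: 30.0
```

```bash
python3 go.py .5578 -.2055 .041 -6.6
```

```text
q [-32.   22.7  95.9   0.   61.3  64.6] pos [ 0.5575 -0.2067  0.0415] yaw -6.61 rz -0.01 then in new axes [ 0.0001 -0.0012  0.0005] tilt [ 0.03 -0.07  0.  ] gap 0.0669324960033338 [-1.   1.3  6.3]
```

Converted, -0.03 m is -0.6, -0.01 m is -0.2.

>>> {"name": "creep_tool", "arguments": {
  "moves": [
    {"sz":-0.2,"finger_gap":0.06},
    {"sz":-0.6,"finger_gap":0.06},
    {"sz":-0.6,"finger_gap":0.06},
    {"sz":-0.6,"finger_gap":0.06},
    {"finger_gap":0.06},
    {"finger_gap":0.06}
  ],
  "only": "pos|gap|ft"
}}

```text
tool_pos: [0.5569, -0.2063, 0.1404]
ft_force: [0.8, 0.6, -1.4]
finger_gap: 0.0667
```

```bash
python3 go.py .5285 .0118 .0245 -6.6
```

```text
q [-32.   15.5  92.6  -0.   71.8  64.6] pos [ 0.5569 -0.2063  0.1404] yaw -6.6 rz -0.0 then in new axes [-0.0533 -0.2134  0.1159] tilt [ 0.01 -0.01  0.  ] gap 0.06671877321693125 [ 0.8  0.6 -1.4]
```

Converted, -0.0355 m is -0.71, 0.03 m is 0.6.

>>> {"name": "creep_tool", "arguments": {
  "moves": [
    {"sx":-0.18,"sy":-0.71,"finger_gap":0.06},
    {"sx":-0.18,"sy":-0.71,"finger_gap":0.06},
    {"sx":-0.18,"sy":-0.71,"finger_gap":0.06},
    {"sx":-0.18,"sy":-0.71,"finger_gap":0.06},
    {"sx":-0.18,"sy":-0.71,"finger_gap":0.06},
    {"sx":-0.16,"sy":-0.71,"finger_gap":0.06},
    {"sz":0.6,"finger_gap":0.06},
    {"sz":0.6,"finger_gap":0.06},
    {"sz":0.6,"finger_gap":0.06},
    {"sz":0.3,"finger_gap":0.06},
    {"finger_gap":0.06},
    {"finger_gap":0.06},
    {"finger_gap":0.06}
  ],
  "only": "pos|gap|ft"
}}

```text
tool_pos: [0.529, 0.0112, 0.0361]
ft_force: [1.0, -0.7, -0.1]
finger_gap: 0.0668
```

```bash
python3 go.py .5285 .0118 .0245 -6.6
```

```text
q [-11.9  14.8 106.9  -0.   58.4  84.7] pos [0.529  0.0112 0.0361] yaw -6.6 rz -0.0 then in new axes [-0.0006 -0.0005  0.0116] tilt [ 0.   -0.02  0.  ] gap 0.06678274972725116 [ 1.  -0.7 -0.1]
```

Converted, 0.004 m is 0.08, 0.003 m is 0.06.

>>> {"name": "creep_tool", "arguments": {
  "moves": [
    {"sz":0.08,"finger_gap":0.06},
    {"sz":0.06,"finger_gap":0.06},
    {"sz":0.04,"finger_gap":0.06},
    {"finger_gap":0.06}
  ],
  "only": "pos|ft"
}}

```text
tool_pos: [0.5285, 0.0113, 0.0263]
ft_force: [-1.1, 0.8, -1.6]
```

>>> {"name": "creep_tool", "arguments": {
  "moves": [
    {"sz":0.02,"finger_gap":0.06},
    {"sz":0.02,"finger_gap":0.06},
    {"sz":0.01,"finger_gap":0.06},
    {"finger_gap":0.06},
    {"finger_gap":0.06}
  ],
  "only": "pos|ft"
}}

```text
tool_pos: [0.5289, 0.0113, 0.0245]
ft_force: [-2.4, 1.0, 3.7]
```

Converted, -0.04 m is -0.8, 0.036 m is 0.72.

>>> {"name": "creep_tool", "arguments": {
  "moves": [
    {"finger_gap":0.08},
    {"finger_gap":0.08},
    {"finger_gap":0.08},
    {"sz":-0.2,"finger_gap":0.08},
    {"sz":-0.6,"finger_gap":0.08},
    {"sz":-0.8,"finger_gap":0.08},
    {"sz":-0.8,"finger_gap":0.08},
    {"sz":-0.8,"finger_gap":0.08},
    {"sx":-0.08,"sy":0.72,"sz":-0.4,"finger_gap":0.08},
    {"sx":-0.08,"sy":0.72,"finger_gap":0.08},
    {"sx":-0.08,"sy":0.72,"finger_gap":0.08},
    {"sx":-0.08,"sy":0.72,"finger_gap":0.08},
    {"sx":-0.08,"sy":0.72,"finger_gap":0.08},
    {"sx":-0.08,"sy":0.72,"finger_gap":0.08},
    {"finger_gap":0.08},
    {"finger_gap":0.08}
  ],
  "only": "pos|time"
}}

```text
time: 25.55
tool_pos: [0.4801, -0.2007, 0.2046]
```

```bash
cat > box.py <<'E'
from m import *
import sys
n=sys.argv[1]
im=r.read_camera("wrist")[:,:,::-1].copy();P=r.camera_params("wrist");cv2.imwrite(f"pics/{n}.png",im);np.savez(n,**P)
hs=cv2.cvtColor(cv2.GaussianBlur(im,(3,3),0),cv2.COLOR_BGR2HSV)
m=((hs[...,2]<85)).astype(np.uint8)*255
u,v=np.meshgrid(range(512),range(384));
m=cv2.morphologyEx(m,cv2.MORPH_CLOSE,np.ones((3,3)))
cs=[]
for c in blobs(m,100):
    q=onz("wrist",c.mean(0)[0],.028,P)
    if .49<q[0]<.63 and -.28<q[1]<-.13: cs.append(c);print(cv2.contourArea(c),q.round(3))
h=cv2.convexHull(np.vstack(cs))[:,0,:].astype(float)
p=np.array([onz("wrist",a,.028,P)[:2] for a in h]);rc=cv2.minAreaRect((p*1e3).astype(np.float32))
print(n,np.round(rc[0],1),np.round(rc[1],1),round(rc[2],1),np.round(cv2.boxPoints(rc),1).tolist())
E
python3 box.py w11;python3 go.py .558 -.207 .2 -10
```

```text
461.5 [ 0.524 -0.205  0.028]
w11 [ 530.3 -199.7] [55.8 31.8] 80.2 [[509.8999938964844, -224.5], [541.2999877929688, -229.89999389648438], [550.7999877929688, -174.89999389648438], [519.4000244140625, -169.5]]
q [-36.    1.4 100.9   0.   77.7  60.7] pos [ 0.4803 -0.2     0.2045] yaw -6.61 rz 3.39 then in new axes [ 0.0778 -0.0066  0.0045] tilt [-0.03 -0.02  0.  ] gap 0.08015085805808791 [ 0.  -0.8  0.6]
```

```bash
cat > box2.py <<'E'
from m import *
import sys
P=dict(np.load("w11.npz"));im=cv2.imread("pics/w11.png");hs=cv2.cvtColor(cv2.GaussianBlur(im,(3,3),0),cv2.COLOR_BGR2HSV)
K=P["mtx"];V=P["view"]
# sample along the long axis through box centre at z=.028
for t in np.arange(-.06,.061,.01):
    X=np.array([.559+t*.985,-.207-t*.174,.028,1]);c=V@X;rr=np.hypot(c[0],c[1]);th=np.arctan2(rr,c[2]);u=K[0,0]*th*c[0]/rr+K[0,2];w=K[1,1]*th*c[1]/rr+K[1,2]
    print(round(t,3),round(u),round(w),hs[int(w),int(u)])
for T in (85,95,105):
    m=((hs[...,2]<T)).astype(np.uint8)*255;cs=[]
    for c in blobs(m,100):
        q=onz("wrist",c.mean(0)[0],.028,P)
        if .49<q[0]<.63 and -.28<q[1]<-.13: cs.append(c)
    h=cv2.convexHull(np.vstack(cs))[:,0,:].astype(float)
    p=np.array([onz("wrist",a,.028,P)[:2] for a in h]);rc=cv2.minAreaRect((p*1e3).astype(np.float32))
    print(T,len(cs),np.round(rc[0],1),np.round(rc[1],1),round(rc[2],1),np.round(cv2.boxPoints(rc),1).tolist())
E
python3 box2.py
```

```text
-0.06 248 159 [ 18 139 184]
-0.05 248 151 [ 18 135 185]
-0.04 249 143 [ 10 121  84]
-0.03 249 134 [ 10 120  85]
-0.02 250 126 [ 11 117  87]
-0.01 250 117 [ 23  32 238]
0.0 251 108 [ 24  26 241]
0.01 251 100 [ 24  30 240]
0.02 252 91 [ 11 109  94]
0.03 252 83 [ 10 107  95]
0.04 253 74 [ 10 107  95]
0.05 253 66 [ 17 141 177]
0.06 254 58 [ 17 140 179]
85 1 [ 529.6 -202.6] [49.7 31.2] 79.9 [[509.8999938964844, -224.3000030517578], [540.5999755859375, -229.8000030517578], [549.4000244140625, -180.8000030517578], [518.5999755859375, -175.39999389648438]]
95 2 [ 560.3 -204.5] [57.9 94. ] 80.0 [[509.0, -224.8000030517578], [601.5, -241.1999969482422], [611.5999755859375, -184.1999969482422], [519.0, -167.89999389648438]]
105 2 [ 560.1 -204.3] [58.8 94.7] 80.0 [[508.3999938964844, -225.0], [601.7000122070312, -241.5], [611.9000244140625, -183.60000610351562], [518.5999755859375, -167.10000610351562]]
```

The box centre is (0.560,-0.2045), yaw -10°, with a measured size of 59x95, which confirms the height. I'll approach it.

Converted, 0.04 m is 0.8, 0.02 m is 0.4, 3.4 degrees / 60 = 0.0567.

>>> {"name": "creep_tool", "arguments": {
  "moves": [
    {"drz":0.0567,"finger_gap":0.092},
    {"sx":0.8,"sy":-0.094,"sz":0.2,"finger_gap":0.092},
    {"sx":0.786,"sy":-0.094,"sz":0.4,"finger_gap":0.092},
    {"sz":0.6,"finger_gap":0.092},
    {"sz":0.6,"finger_gap":0.092},
    {"sz":0.6,"finger_gap":0.092},
    {"finger_gap":0.092},
    {"finger_gap":0.092},
    {"finger_gap":0.092}
  ],
  "only": "pos"
}}

```text
tool_pos: [0.5614, -0.2052, 0.0865]
```

```bash
python3 go.py .56 -.2045 .013 -10
```

```text
q [-31.7  19.5  94.3   0.   66.   68.3] pos [ 0.5614 -0.2052  0.0865] yaw -9.95 rz 0.05 then in new axes [-0.0015 -0.0004  0.0735] tilt [ 0.07 -0.2   0.  ] gap 0.0919186498312808 [-0.5  0.1  0.1]
```

Converted, 0.025 m is 0.5, 0.015 m is 0.3.

>>> {"name": "creep_tool", "arguments": {
  "moves": [
    {"sx":-0.02,"sz":0.5,"finger_gap":0.092},
    {"sz":0.5,"finger_gap":0.092},
    {"sz":0.3,"finger_gap":0.092},
    {"sz":0.14,"finger_gap":0.092},
    {"finger_gap":0.092},
    {"finger_gap":0.08},
    {"finger_gap":0.07},
    {"finger_gap":0.06},
    {"finger_gap":0.052},
    {"finger_gap":0.052},
    {"finger_gap":0.052},
    {"finger_gap":0.052}
  ]
}}

```text
time: 27.7
tool_pos: [0.5592, -0.2051, 0.0126]
tool_rot: [[0.985, -0.174, 0.001], [-0.174, -0.985, -0.0], [0.001, 0.0, -1.0]]
ft_force: [0.1, 0.2, 4.8]
finger_gap: 0.0597
gripper_force: 30.0
```

```bash
python3 go.py .56 -.2045 .013 -10
```

```text
q [-31.7  25.4  96.1  -0.   58.5  68.3] pos [ 0.5592 -0.2051  0.0126] yaw -10.0 rz 0.0 then in new axes [ 0.0007 -0.0007 -0.0004] tilt [ 0.02 -0.04  0.  ] gap 0.059741924803779704 [0.1 0.2 4.8]
```

Converted, -0.04 m is -0.8, -0.03 m is -0.6, -3.4 degrees / 60 = -0.0567.

>>> {"name": "creep_tool", "arguments": {
  "moves": [
    {"sz":-0.2,"finger_gap":0.052},
    {"sz":-0.6,"finger_gap":0.052},
    {"sz":-0.8,"finger_gap":0.052},
    {"sz":-0.8,"finger_gap":0.052},
    {"sz":-0.6,"drz":-0.0567,"finger_gap":0.052},
    {"finger_gap":0.052},
    {"finger_gap":0.052}
  ],
  "only": "pos|gap|ft"
}}

```text
tool_pos: [0.5586, -0.2046, 0.1617]
ft_force: [-1.7, -0.2, -2.6]
finger_gap: 0.0594
```

```bash
python3 go.py .5597 .2908 .0236 -6.6
```

```text
q [-31.7  14.5  91.4   0.   74.2  64.9] pos [ 0.5586 -0.2046  0.1617] yaw -6.66 rz -0.06 then in new axes [-0.0559 -0.4923  0.1381] tilt [-0.01  0.02  0.  ] gap 0.05942012501418853 [-1.7 -0.2 -2.6]
```

Converted, -0.036 m is -0.72, -0.035 m is -0.7.

>>> {"name": "creep_tool", "arguments": {
  "moves": [
    {"sx":-0.08,"sy":-0.7,"finger_gap":0.052},
    {"sx":-0.08,"sy":-0.7,"finger_gap":0.052},
    {"sx":-0.08,"sy":-0.7,"finger_gap":0.052},
    {"sx":-0.08,"sy":-0.7,"finger_gap":0.052},
    {"sx":-0.08,"sy":-0.7,"finger_gap":0.052},
    {"sx":-0.08,"sy":-0.7,"finger_gap":0.052},
    {"sx":-0.08,"sy":-0.7,"finger_gap":0.052},
    {"sx":-0.08,"sy":-0.7,"finger_gap":0.052},
    {"sx":-0.08,"sy":-0.7,"finger_gap":0.052},
    {"sx":-0.08,"sy":-0.7,"finger_gap":0.052},
    {"sx":-0.08,"sy":-0.7,"finger_gap":0.052},
    {"sx":-0.08,"sy":-0.7,"finger_gap":0.052},
    {"sx":-0.08,"sy":-0.72,"finger_gap":0.052},
    {"sx":-0.08,"sy":-0.72,"finger_gap":0.052},
    {"sz":0.6,"finger_gap":0.052},
    {"sz":0.6,"finger_gap":0.052},
    {"sz":0.4,"finger_gap":0.052},
    {"finger_gap":0.052},
    {"finger_gap":0.052}
  ],
  "only": "pos|gap|ft"
}}

```text
tool_pos: [0.5585, 0.2899, 0.0803]
ft_force: [1.3, -0.6, -1.4]
finger_gap: 0.0597
```

```bash
python3 go.py .5597 .2908 .0236 -6.6; python3 - <<'E'
from h import *
im=r.read_camera("wrist")[:,:,::-1];cv2.imwrite("pics/w12.png",im);np.savez("w12",**r.camera_params("wrist"))
E
python3 pk.py w12
```

```text
q [ 16.4  24.5  88.5   0.   67.2 113.1] pos [0.5585 0.2899 0.0803] yaw -6.63 rz -0.03 then in new axes [ 0.0011 -0.0011  0.0567] tilt [0.08 0.2  0.  ] gap 0.05971641113447552 [ 1.3 -0.6 -1.4]
w12 [518.   18.3] [89.7 47.2] 13.0
w12 [560.2 206. ] [35.7 62.7] 41.1
w12 [543.2 116.1] [ 17.  101.2] 78.5
w12 [605.4 286.6] [66.7 14. ] 83.4
```

Converted, 0.02 m is 0.4, 0.015 m is 0.3.

>>> {"name": "creep_tool", "arguments": {
  "moves": [
    {"sx":0.014,"sy":-0.02,"sz":0.4,"finger_gap":0.052},
    {"sz":0.3,"finger_gap":0.052},
    {"sz":0.2,"finger_gap":0.052},
    {"finger_gap":0.052},
    {"finger_gap":0.052}
  ],
  "only": "pos|ft"
}}

```text
tool_pos: [0.5608, 0.2912, 0.0374]
ft_force: [-0.2, 0.1, -2.1]
```

>>> {"name": "creep_tool", "arguments": {
  "moves": [
    {"sz":0.06,"finger_gap":0.052},
    {"sz":0.04,"finger_gap":0.052},
    {"sz":0.04,"finger_gap":0.052},
    {"finger_gap":0.052},
    {"finger_gap":0.052}
  ],
  "only": "pos|ft"
}}

```text
tool_pos: [0.5607, 0.2912, 0.0301]
ft_force: [-0.2, 0.5, -0.8]
```

Converted, 0.002 m is 0.04.

>>> {"name": "creep_tool", "arguments": {
  "moves": [
    {"sz":0.04,"finger_gap":0.052},
    {"sz":0.04,"finger_gap":0.052},
    {"finger_gap":0.052}
  ],
  "only": "pos|ft"
}}

```text
tool_pos: [0.5603, 0.2911, 0.0256]
ft_force: [0.4, -0.3, -2.0]
```

>>> {"name": "creep_tool", "arguments": {
  "moves": [
    {"sz":0.02,"finger_gap":0.052},
    {"sz":0.02,"finger_gap":0.052},
    {"sz":0.01,"finger_gap":0.052},
    {"finger_gap":0.052},
    {"finger_gap":0.052}
  ],
  "only": "pos|ft"
}}

```text
tool_pos: [0.5607, 0.2912, 0.0237]
ft_force: [-0.4, -0.0, -1.1]
```

Converted, 0.0007 m is 0.014.

>>> {"name": "creep_tool", "arguments": {
  "moves": [
    {"sz":0.014,"finger_gap":0.052},
    {"finger_gap":0.052}
  ],
  "only": "pos|ft"
}}

```text
tool_pos: [0.5608, 0.2913, 0.0236]
ft_force: [-3.3, -1.2, 5.3]
```

>>> {"name": "creep_tool", "arguments": {
  "moves": [
    {"finger_gap":0.072},
    {"finger_gap":0.072},
    {"finger_gap":0.072},
    {"sz":-0.2,"finger_gap":0.072},
    {"sz":-0.6,"finger_gap":0.072},
    {"sz":-0.8,"finger_gap":0.072},
    {"sz":-0.8,"finger_gap":0.072},
    {"sz":-0.8,"finger_gap":0.072},
    {"sy":0.7,"sz":-0.4,"finger_gap":0.072},
    {"sy":0.7,"sz":-0.4,"finger_gap":0.072},
    {"sy":0.7,"finger_gap":0.072},
    {"sy":0.7,"finger_gap":0.072},
    {"sx":-0.4,"finger_gap":0.072},
    {"finger_gap":0.072},
    {"finger_gap":0.072}
  ],
  "only": "pos|time|ft"
}}

```text
time: 33.85
tool_pos: [0.5251, 0.1547, 0.2236]
ft_force: [0.4, 0.9, 0.8]
```

```bash
python3 - <<'E'
from h import *
im=r.read_camera("wrist")[:,:,::-1];cv2.imwrite("pics/w13.png",im);np.savez("w13",**r.camera_params("wrist"))
s=r.read_camera("side")[:,:,::-1];cv2.imwrite("pics/side3.png",s)
a=cv2.resize(im[90:260,40:420],(780,349),interpolation=cv2.INTER_CUBIC)
b=cv2.resize(s[155:245,200:330],(361,250),interpolation=cv2.INTER_CUBIC);c=np.zeros((250,780,3),np.uint8);c[:,:361]=b
cv2.imwrite("pics/fin.png",np.vstack([a,c]))
E
```

```text
(no output)
```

View pics/fin.png

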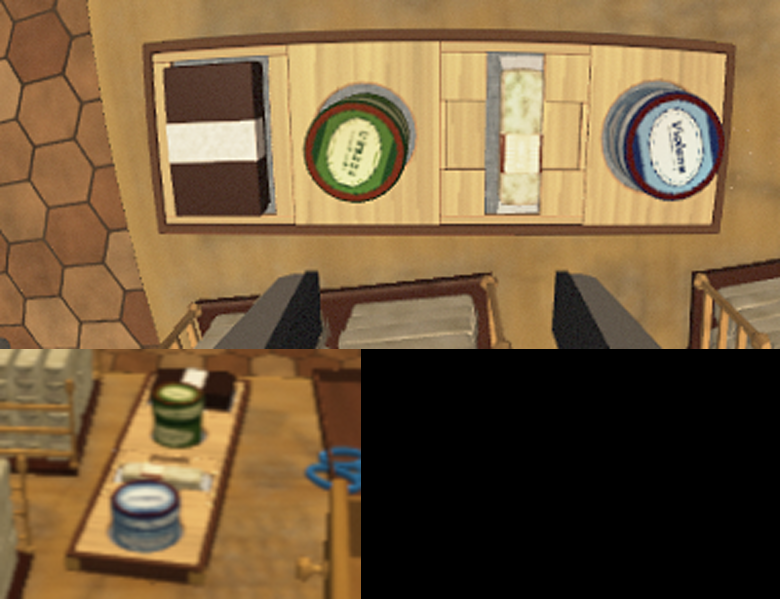

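All four pieces sit flat in their own pockets: the box at (215,140), slim tin at (355,150), bar at (520,135) and wide tin at (672,145). The gripper is clear of everything, so I'll hand in.

```bash
python3 -c "
from rig import r
print(r.job_done())"
```

```text
the job is handed in; nothing more can be done
None
```

All four pieces are in their own pockets, upright and touched down at floor height, and the job was handed in at about 34 s of the 128 s allowed; the hand-in returned no verdict.

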